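Clear the kitchen scale, sort the fruit and tare the weighing bowl

ROBOT

A 7-joint arm with a two-finger parallel gripper is mounted at the origin on the work surface. World frame = base frame: x ahead of the robot, y to its left, z up, the work surface at z = 0. Lengths are in m, angles in rad, forces in N, time in s.
With the tool pointing down it reaches from about 0.4 to 0.85 m from the base axis. Payload 10.4 kg.
Tool frame: the origin (TCP) lies on the centre line of the jaws, within the pads' length; the fingertips stand 14 mm ahead of it and the grasp point (between the pads) lies 5 mm behind it (manip.tip_reach is the distance from the TCP to the fingertips, in m); z points along the fingers, y is the line along which they close (so a half turn about z gives the same grasp; the last joint's range is limited). The gripper opens to 85 mm and grips with 20 to 120 N. Pads are 22 mm wide; open, the fingers measure 114 mm over their backs; the gripper's body (76 mm by 85 mm) begins 54 mm behind the grasp point. The pads swing forward as they close: fully open they stand 13 mm farther back than shut.
Start: joints at [-1.259, 0.332, -0.065, 1.46, 0.022, 1.35, -0.088], TCP at [0.205, 0.59, 0.245] pointing down, gripper open.
Joint ranges: [-2.6, 2.6], [-0.5, 2.12], [-1.47, 1.34], [0.16, 2.42], [-1.27, 4.41], [0.06, 2.06], [-2.6, 2.6]. Speed limits (rad/s): [2.22, 2.22, 2.79, 2.79, 3.14, 3.14, 3.14].

INTERFACE

Orientations are given as a unit quaternion [x, y, z, w].
In Python, from workcell import manip gives the robot as it stands.
- The arm moves only by the shell command python3 -m pendant 'ROWS' [FORCE]. ROWS is JSON, a list of rows, each a list of 7 numbers: the shift along the tool's x, y, z in units of 50 mm (1.0 is 50 mm), then the turn, a rotation vector about the tool's x, y, z in units of 8 degrees (1.0 is 8 degrees), then the opening, from -1 (shut) to 1 (fully open), so that 0 is half open. In form: [[dx, dy, dz, ax, ay, az, jaw], ...]. A call has exactly 10 rows; each row is the pose to reach, as a shift and turn from the pose commanded when the call began, along the tool's axes at that moment; what a row does not reach only later rows make up. A row lasts 1/8 s, in which the tool goes at most 62.5 mm and 10.7 degrees, less where a joint would pass 70% of its speed; a pose out of reach is approached as far as the arm can. A call with a gripper value outside its range is refused whole. The fingers move at their own pace and stop on an object; FORCE is the grip in N (left out, the last holds). Time passes only in rows, so rows that repeat a pose let the fingers close, or fill a call up. It gives the time, the measured TCP pose, the force, the opening and the grip force at its end, in the units of the state.
- manip.get_obs(): the state, without advancing time (a new reading comes with each control period).
- manip.camera(name): name is "side" or "top"; returns (picture, depth): 384x512x3 uint8, red, green, blue; 384x512 float32, m along the optical axis (not along the pixel's ray), 0 where there is no reading.
- manip.get_calibration(name): a dict with "fx", "fy", "cx", "cy" (pixels), "xyz" and "orientation" of the camera in the world. Camera axes: x right, y up, looking along -z (the intrinsics and any distortion apply to the point x, -y, -z); pixel columns grow to the right and rows downward; lengths in m; the calibration is good to about 2 mm. A picture is of the moment at which its call begins. get_calibration takes no time and is no camera call.
- manip.hand_in(): hands the job in; it is judged then, once.
Trained networks look in the newest picture that a camera, given by its name, has taken for a name from the list of things; names that differ only in an ending like _2 or _b are one class to them, and where a whole thing is asked for, a point or a joint stands for the part that bears it (a point fixed in the world has none). Each returns a list of dicts, best first, with "p" (0 to 1); they miss things now and then, are a little off and sometimes report something else, mostly with a low value. They report only what shows in the picture. A call takes as long as a camera call. They do not tell look-alikes from the thing itself.
- manip.find_in(thing, camera): "box" ([left, top, right, bottom] in pixels, round what is visible of it).
- manip.trace(thing, camera): "pixels" (384x512 bool, what is visible of it) and "box" ([left, top, right, bottom] in pixels, round what is visible of it).
- manip.tip_of(thing, camera): "pixel" ([column, row] in pixels: a listed point, or the origin of a listed thing).
The state is a dict: "clock": time; "joint_pos": joint angles; "joint_velocities": joint speeds; "tau": joint torques, N m; "position": TCP position; "ee_rot": TCP orientation; "ft_force": force on the tool from outside, world axes, zero at the start; "torque": the same for the moment, N m; "grip_width": opening from 0.0 (shut) to 1.0 (fully open); "grasp_force": force on a finger pad.
Only numpy, scipy, OpenCV 4.12 (cv2) and the standard library are available. Lean on these libraries where they do the work, as an engineer would, in place of code of your own. Each camera call takes 0.05 s, during which the arm holds its last target. There are 200 camera calls.

TASK

Get the kitchen scale ready for the next weighing: put all the apples in the deep crate and all the bananas in the shallow tray, both those lying on the scale's pan and any on the worktop. Then stand the empty steel bowl upright in the middle of the cleared pan and turn the knob in the middle of the dial until the dial's broad zero mark is exactly at the pointer's tip with the bowl on. Leave the mug, the pepper mill and the jar where they are.

Things in the scene. Friction and masses are not known exactly. Their poses are not given: they have to be found in the camera images.
- scale: Kitchen scale, fixed to the worktop: white housing 310 mm long (x) and 160 mm wide (y). Origin: under the housing, on the worktop; x points from the dial end to the pan end. The dial lies flat on its low front part (top 50 mm high), centred 85 mm to -x of the origin; the pan stands over the taller back part (66 mm high), centred 90 mm to +x.
- pan_top (a point): Centre of the top of the steel pan, a flat plate 180 mm (x) by 220 mm (y) and 6 mm thick without a rim, axes as the scale's. 95 mm above the worktop when empty; it stands on a spring (800 N/m) and sinks about 12 mm per kg of load.
- knob_grip (a point): On the axis of the dial's round knurled grey plastic knob, 40 mm in diameter and 32 mm high, half-way up a good grip: this point is 14 mm below the knob's top and 29 mm above the housing beneath it. The knob turns the white dial plate (132 mm in diameter, 16 mm below this point) together with its marks.
- zero_mark (a point): The dial's zero mark: a broad black bar (14 by 7 mm) at the edge of the dial plate; the other marks are thin lines. This point is on the bar, 54 mm from the knob's axis. It turns with the knob.
- pointer_tip (a point): Tip of the scale's dark steel pointer, a needle which lies just above the dial plate and turns about the knob's axis, 54 mm from it. It turns clockwise seen from above as the pan sinks (about 3.7 rad per kg of load), independently of the knob; with an empty pan it points along the scale's +x.
- dial (a joint): Turn of the knob and dial plate in rad, clockwise seen from above; range -2.6 to 2.6; 0 when the zero mark lies to +x of the knob in the scale's frame. It starts between -1.9 and -0.6. Stays where it is left (0.04 N m friction).
- crate_in (a point): Centre of the inner floor of the deep wooden crate, fixed to the worktop: outside 170 mm (x) by 220 mm (y) by 65 mm high, walls and floor 6 mm thick. The apples belong in it. It may stand on either side of the scale.
- tray_in (a point): Centre of the inner floor of the shallow wooden tray, fixed to the worktop: outside 180 mm (x) by 200 mm (y) by 35 mm high, walls and floor 5 mm thick. The bananas belong in it. It stands on the other side of the scale.
- bowl: Round steel weighing bowl with nearly straight sides, 92 mm across at the base, 100 mm at the rim, 55 mm high, wall 4 mm thick, 0.15 to 0.31 kg, starts empty and upright on the worktop, on either side of the scale. Origin: the centre of its underside; z up. It can be pinched by its rim from above.
- apple1_c (a point): Apple with a short stalk, a round squat body 62 mm across (widest half-way up) and 56 mm high with a small flat base, 0.15 kg. This point is its centre, 30 mm above its base; z points up through the stalk. Starts on the pan. It may be absent.
- apple2_c (a point): Apple with a short stalk, a round squat body 62 mm across (widest half-way up) and 56 mm high with a small flat base, 0.15 kg. This point is its centre, 30 mm above its base; z points up through the stalk. Starts on the pan. It may be absent.
- apple3_c (a point): Apple with a short stalk, a round squat body 62 mm across (widest half-way up) and 56 mm high with a small flat base, 0.15 kg. This point is its centre, 30 mm above its base; z points up through the stalk. Starts on the worktop. It may be absent.
- apple4_c (a point): Apple with a short stalk, a round squat body 62 mm across (widest half-way up) and 56 mm high with a small flat base, 0.15 kg. This point is its centre, 30 mm above its base; z points up through the stalk. Starts on the worktop. It may be absent.
- banana1_c (a point): Banana lying on its side, gently curved, about 165 mm long with its stalk and 32 mm thick, 0.14 kg. This point is the middle of its thickest part, 16 mm above what it lies on; x runs along its length, and its two ends bend about 18 mm towards -y. Starts on the pan. It may be absent.
- banana2_c (a point): Banana lying on its side, gently curved, about 165 mm long with its stalk and 32 mm thick, 0.14 kg. This point is the middle of its thickest part, 16 mm above what it lies on; x runs along its length, and its two ends bend about 18 mm towards -y. Starts on the worktop. It may be absent.
- mug: White mug, 80 mm across and 90 mm high, to the left of the scale; origin under its centre. Not to be moved.
- mill: Wooden pepper mill, 54 mm across and 130 mm high, to the right of the scale; origin under its centre. Not to be moved.
- jar: Glass jar with a steel lid, 70 mm across and 100 mm high, to the right of the scale; origin under its centre. Not to be moved.
Things that resemble listed ones, but are neither listed nor needed, are in the scene too. Leave any purple look-alike of the part that bears apple2_c alone.

How it is judged:
By the outcome, as a careful person would: the job done as asked, in the order asked, and still so for the second after the job is handed in, with the robot touching nothing.
Of apple1, apple2, apple3, apple4 only 3 to 4 are there at a start; the rules pass over those that are not, and their reading is None.
Of banana1, banana2 only 1 to 2 are there at a start; the rules pass over those that are not, and their reading is None.
At some moment in a run one of apple3, apple4, banana2, bowl may be knocked a few centimetres aside while the robot is not near it.
Once in a run the grip may slacken for a moment while it holds something.
It also fails if it takes over 210 s, if anything falls off the work surface, if the arm or the gripper's body presses on something with over 40 N, if the wrist force passes 120 N, or if a joint passes its speed limit or range.

## Working session

There is one attempt and no reset: what is moved stays moved. The work goes in short steps, Python scripts to look and compute and a shell command to move; the robot and the scene stay as the last step left them, time stands still between calls to the robot, and variables do not carry over. Pictures are saved under pics/ and viewed, at most 14 in all, crops included, and the job is handed in when it is done.

```bash
ls; mkdir -p pics; cat > h.py <<'E'
import numpy as np, cv2
from scipy.spatial.transform import Rotation as R
from workcell import manip
def snap(cam,fn=None):
    im,d=manip.camera(cam)
    if fn: cv2.imwrite('pics/'+fn,im[:,:,::-1])
    return im,d
def ray(cam,u,v):
    c=manip.get_calibration(cam); 
    r=R.from_quat(c['orientation']).apply([(u-c['cx'])/c['fx'],-(v-c['cy'])/c['fy'],-1.])
    return np.array(c['xyz']),r
def at_z(cam,u,v,z):
    o,r=ray(cam,u,v); return o+r*(z-o[2])/r[2]
def at_d(cam,u,v,d):
    o,r=ray(cam,u,v); return o+r*d
def cloud(cam,d):
    c=manip.get_calibration(cam); v,u=np.mgrid[:384,:512]
    p=np.stack([(u-c['cx'])/c['fx'],-(v-c['cy'])/c['fy'],-np.ones(u.shape)],-1)*d[...,None]
    return p@R.from_quat(c['orientation']).as_matrix().T+np.array(c['xyz'])
E
python3 - <<'E'
from h import *
for c in('top','side'):
    print(c,manip.get_calibration(c)); snap(c,c+'0.png')
o=manip.get_obs(); print(o)
im,d=snap('top'); P=cloud('top',d)
for n in['scale','pan_top','knob_grip','zero_mark','pointer_tip','crate_in','tray_in','bowl','apple1_c','banana1_c','mug','mill','jar']:
    for r in manip.tip_of(n,'top'):
        u,v=r['pixel']; print(n,round(r['p'],2),np.round([u,v]),P[int(v),int(u)].round(3))
E
```

```text
pics
top {'fx': 447.6944958178562, 'fy': 447.6944958178562, 'cx': 262.666168714522, 'cy': 189.25195895800317, 'xyz': array([ 0.37637907, -0.04995822,  1.23594822]), 'orientation': array([ 0.07342472, -0.07018554, -0.68535142,  0.72109378])}
side {'fx': 375.05047535891737, 'fy': 375.05047535891737, 'cx': 256.7787666841712, 'cy': 189.8018406640186, 'xyz': array([0.44103128, 0.70612657, 0.67934698]), 'orientation': array([-0.04550244,  0.44844089,  0.88536873, -0.11380908])}
{'clock': 0.1, 'joint_pos': array([-1.25861287,  0.33281737, -0.06467311,  1.4608434 ,  0.02159071,
        1.34993188, -0.08849905]), 'joint_velocities': array([-0.0011244 , -0.00067957, -0.00094917, -0.00150953,  0.00049105,
       -0.00087887, -0.00029019]), 'tau': array([ 1.70875792e-03, -6.26739979e+01,  4.92280663e-02, -3.92431784e+01,
        1.63084612e-02,  6.96478135e-03, -3.26776285e-05]), 'position': array([0.20526187, 0.58999088, 0.24459665]), 'ee_rot': array([ 1.66614809e-01,  9.86021845e-01, -6.47736157e-04, -7.93164374e-05]), 'ft_force': array([-0.45082031, -0.122873  ,  0.33008289]), 'torque': array
[... 174 characters left out ...]
0.009  0.088]
pan_top 0.22 [398. 180.] [ 0.658 -0.395  0.081]
knob_grip 0.91 [236. 242.] [0.472 0.022 0.092]
zero_mark 0.57 [234. 226.] [0.519 0.033 0.055]
crate_in 0.85 [131. 251.] [0.442 0.315 0.007]
tray_in 0.77 [362. 268.] [ 0.429 -0.315  0.004]
tray_in 0.74 [133. 251.] [0.443 0.31  0.004]
bowl 0.91 [332. 186.] [ 0.649 -0.229  0.004]
apple1_c 0.87 [233. 154.] [0.691 0.043 0.144]
banana1_c 0.94 [248. 197.] [ 0.587 -0.     0.119]
banana1_c 0.18 [118. 194.] [0.59  0.354 0.051]
mug 0.74 [120. 153.] [0.718 0.377 0.005]
mug 0.63 [360. 266.] [ 0.434 -0.31   0.003]
mill 0.7 [411. 217.] [ 0.561 -0.429  0.077]
mill 0.41 [248. 217.] [ 0.544 -0.003  0.046]
jar 0.66 [398. 185.] [ 0.647 -0.397  0.066]
```

```bash
python3 - <<'E'
import cv2
a=cv2.imread('pics/top0.png'); cv2.imwrite('pics/top0b.png',cv2.resize(a[90:340,50:450],None,fx=2,fy=2,interpolation=cv2.INTER_CUBIC))
E
```

```text
(no output)
```

View pics/top0b.png

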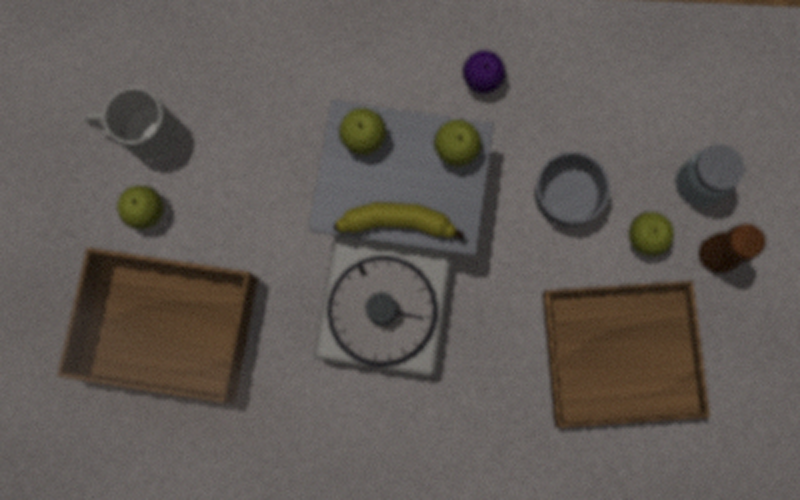

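View pics/side0.png

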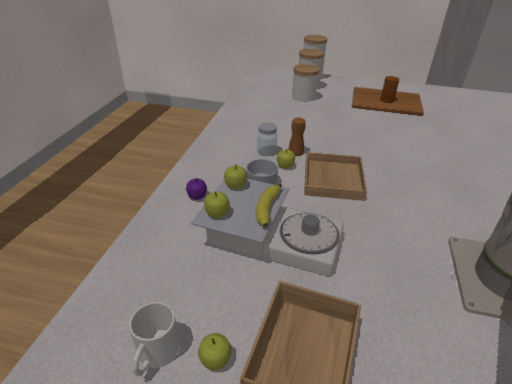

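Top crop: two apples on the pan (crop 361,130 and 458,142), one by the mug (139,206), one by the mill (651,233). There is one banana on the pan, and the purple look-alike (485,72) is left alone. The deep crate is on the left, the tray and bowl on the right. The zero mark is at (361,269).

```bash
cat >> h.py <<'E'
def rect(xy):
    c,s,a=cv2.minAreaRect((xy*1000).astype(np.float32)); return np.round(c,0),np.round(s,0),round(a,1)
E
python3 - <<'E'
from h import *
im,d=snap('top'); P=cloud('top',d)
print('table z',np.median(P[300:330,240:270,2]))
for n,h in(('crate_in',.065),('tray_in',.035),('pan_top',.09),('scale',.05)):
    for r in manip.trace(n,'top'):
        if r['p']<.4: continue
        m=r['pixels']; q=P[m]; q=q[(abs(q[:,2]-h)<.008)]; print(n,round(r['p'],2),r['box'],len(q),rect(q[:,:2]) if len(q)>5 else '')
for n,z in(('apple1_c',.03),('bowl',.05),('banana1_c',.1),('mug',.0),('knob_grip',.095)):
    for r in manip.trace(n,'top'):
        if r['p']<.2: continue
        m=r['pixels']; vs,us=np.nonzero(m); q=P[m]; zt=np.percentile(q[:,2],95)
        bx=r['box']; u,v=(bx[0]+bx[2])/2,(bx[1]+bx[3])/2
        zc=zt-.026 if n[0]=='a' else zt
        print(n,round(r['p'],2),np.round([us.mean(),vs.mean()]),'color',im[m].mean(0).round(),'ztop',zt.round(3),'cen@z',at_z('top',us.mean(),vs.mean(),zc).round(3),'rect',rect(q[:,:2]))
E
```

```text
table z -0.0003970440440294043
crate_in 0.91 [80.0, 212.6, 180.1, 292.1] 752 (array([435., 307.]), array([222., 170.]), 84.3)
crate_in 0.55 [387.0, 163.8, 420.8, 194.4] 76 (array([ 660., -404.]), array([64., 29.]), 36.4)
tray_in 0.66 [321.2, 231.3, 403.4, 302.6] 476 (array([ 429., -313.]), array([179., 201.]), 6.5)
pan_top 0.57 [200.7, 140.3, 296.3, 219.3] 3931 (array([642.,  -5.]), array([220., 181.]), 84.4)
apple1_c 0.92 [231. 156.] color [72. 73. 33.] ztop 0.147 cen@z [0.69  0.048 0.121] rect (array([554.,  -9.]), array([360.,  61.]), 22.7)
apple1_c 0.48 [241. 245.] color [98. 93. 91.] ztop 0.093 cen@z [0.467 0.011 0.067] rect (array([464.,  -0.]), array([155., 128.]), 69.0)
bowl 0.72 [336. 184.] color [72. 72. 75.] ztop 0.055 cen@z [ 0.645 -0.234  0.055] rect (array([ 551., -147.]), array([ 92., 390.]), 47.6)
banana1_c 0.74 [248. 199.] color [84. 79. 34.] ztop 0.123 cen@z [ 0.578 -0.004  0.123] rect (array([514., -40.]), array([240., 135.]), 33.4)
mug 0.95 [119. 151.] color [69. 67. 65.] ztop 0.09 cen@z [0.696 0.349 0.09 ] rect (array([581., 171.]), array([596.,  91.]), 55.8)
knob_grip 0.85 [240. 245.] color [96. 92. 90.] ztop 0.093 cen@z [0.464 0.011 0.093] rect (array([456.,  14.]), array([133., 154.]), 88.0)
knob_grip 0.46 [231. 155.] color [72. 74. 31.] ztop 0.147 cen@z [0.684 0.045 0.147] rect (array([544.,  16.]), array([355.,  58.]), 12.1)
```

```bash
cat >> h.py <<'E'
def blobs(im,P,lo=25,hi=45):
    hsv=cv2.cvtColor(cv2.GaussianBlur(im,(3,3),0),cv2.COLOR_RGB2HSV)
    m=((hsv[...,0]>=lo)&(hsv[...,0]<=hi)&(hsv[...,1]>110)&(hsv[...,2]>35)).astype(np.uint8)
    n,l,s,c=cv2.connectedComponentsWithStats(m); out=[]
    for i in range(1,n):
        if s[i,4]<80: continue
        k=l==i; q=P[k]; zt=np.percentile(q[:,2],90)
        (u,v),r=cv2.minEnclosingCircle(np.argwhere(k)[:,::-1].astype(np.float32))
        out.append((i,s[i,4],np.round(c[i]),round(r,1),zt.round(3),at_z('top',*c[i],zt-.024).round(3),im[k].mean(0).round(),k))
    return out
E
python3 - <<'E'
from h import *
im,d=snap('top'); P=cloud('top',d)
for b in blobs(im,P,20,50):
    print(*b[:-1]); 
    if b[1]>600:
        q=P[b[-1]]; q=q[q[:,2]>.095]; print(' banana',rect(q[:,:2]))
        c=q[:,:2].mean(0);w,V=np.linalg.eigh(np.cov((q[:,:2]-c).T)); print(c,V[:,1],np.degrees(np.arctan2(*V[::-1,1]))); 
        t=(q[:,:2]-c)@V[:,1]; s=(q[:,:2]-c)@V[:,0]
        for a in range(-80,81,20):
            k=abs(t-a/1000)<.01
            if k.any(): print(a,s[k].mean().round(4),np.ptp(s[k]).round(3),q[k,2].max().round(3),(c+V[:,1]*a/1000+V[:,0]*s[k].mean()).round(3))
# bowl rim
q=P[(P[...,2]>.045)&(P[...,2]<.06)&(abs(P[...,0]-.645)<.08)&(abs(P[...,1]+.234)<.08)]; print('bowl',rect(q[:,:2]),len(q))
q=P[(P[...,2]>.082)&(P[...,2]<.1)&(abs(P[...,0]-.465)<.04)&(abs(P[...,1]-.012)<.04)]; print('knob',rect(q[:,:2]),len(q),q[:,2].max())
E
```

```text
1 364 [231. 155.] 11.0 0.146 [0.691 0.047 0.122] [74. 76. 30.]
2 366 [278. 161.] 10.9 0.146 [ 0.682 -0.076  0.122] [75. 77. 30.]
3 329 [120. 193.] 10.6 0.056 [0.594 0.352 0.032] [72. 73. 29.]
4 628 [248. 199.] 30.1 0.122 [ 0.583 -0.002  0.098] [88. 82. 31.]
 banana (array([580.,  -3.]), array([154.,  38.]), 89.3)
[ 0.5791399  -0.00261539] [0.00117807 0.99999931] 89.9325013708301
-80 0.0112 0.011 0.116 [ 0.568 -0.083]
-60 0.0055 0.031 0.124 [ 0.574 -0.063]
-40 0.0005 0.032 0.125 [ 0.579 -0.043]
-20 -0.0035 0.029 0.125 [ 0.583 -0.023]
0 -0.0053 0.029 0.125 [ 0.584 -0.003]
20 -0.0045 0.027 0.126 [0.584 0.017]
40 0.0002 0.035 0.126 [0.579 0.037]
60 0.0056 0.029 0.126 [0.574 0.057]
80 0.0108 0.013 0.117 [0.568 0.077]
5 329 [375. 207.] 10.3 0.057 [ 0.592 -0.347  0.033] [76. 77. 30.]
bowl (array([ 646., -235.]), array([97., 97.]), 47.2) 222
knob (array([467.,  12.]), array([39., 39.]), 58.5) 204 0.09897847100990109
```

```bash
cat >> h.py <<'E'
def go(*ts):
    """print rows reaching [x,y,z,angle of tool y in deg] from present pose"""
    o=manip.get_obs(); p=o['position']; r=R.from_quat(o['ee_rot'])
    print('t',round(o['clock'],1),'p',p.round(4),'w',round(o['grip_width'],2),'f',round(o['grasp_force'],1),'tool y deg',np.degrees(np.arctan2(*r.as_matrix()[1::-1,1])).round(1))
    for t in ts:
        a=np.radians(t[3]); Y=np.array([np.cos(a),np.sin(a),0]); Z=np.array([0,0,-1.])
        T=R.from_matrix(np.stack([np.cross(Y,Z),Y,Z],1))
        print(t,'->',np.r_[r.inv().apply(np.array(t[:3])-p)/.05,(r.inv()*T).as_rotvec()/np.radians(8)].round(2).tolist())
E
python3 - <<'E'
from h import *
go([.594,.352,.13,84.3],[.594,.352,.025,84.3])
for u,v in((119,151),):print('mug',at_z('top',u,v,.045))
im,d=snap('top'); P=cloud('top',d)
for n,c,h in(('mill',(.561,-.429),.13),('jar',(.647,-.397),.1),('mug',(.7,.35),.09)):
    q=P[(P[...,2]>h-.02)&(P[...,2]<h+.01)&(abs(P[...,0]-c[0])<.07)&(abs(P[...,1]-c[1])<.07)]; print(n,rect(q[:,:2]),len(q))
E
```

```text
t 1.4 p [0.2054 0.5903 0.2453] w 1.0 f 0.0 tool y deg 70.8
[0.594, 0.352, 0.13, 84.3] -> [-8.91, -1.95, 2.31, 0.0, 0.0, -1.69]
[0.594, 0.352, 0.025, 84.3] -> [-8.91, -1.95, 4.41, 0.0, 0.0, -1.69]
mug [0.70949151 0.36394524 0.045     ]
mill (array([ 572., -444.]), array([44., 43.]), 66.5) 276
jar (array([ 644., -431.]), array([120.,  61.]), 19.5) 467
mug (array([709., 362.]), array([88., 79.]), 52.2) 307
```

```bash
python3 -m pendant '[[-3,-0.7,0.5,0,0,-0.8,1],[-5,-1.2,1,0,0,-1.2,1],[-7,-1.6,1.5,0,0,-1.69,1],[-8.91,-1.95,2,0,0,-1.69,1],[-8.91,-1.95,2.3,0,0,-1.69,1],[-8.91,-1.95,2.3,0,0,-1.69,1],[-8.91,-1.95,2.3,0,0,-1.69,1],[-8.91,-1.95,2.3,0,0,-1.69,1],[-8.91,-1.95,2.3,0,0,-1.69,1],[-8.91,-1.95,2.3,0,0,-1.69,1]]' 50; python3 - <<'E'
from h import *
im,d=snap('top'); P=cloud('top',d)
for b in blobs(im,P,20,50): print(*b[:-1])
go([.594,.352,.025,84.3])
E
```

```text
clock: 2.65
position: [0.5934, 0.3529, 0.1304]
ee_rot: [0.049, 0.999, 0.0, -0.0]
ft_force: [-0.9, 0.4, 0.1]
grip_width: 1.002
grasp_force: 0.0
1 359 [231. 155.] 10.8 0.146 [0.691 0.047 0.122] [80. 82. 32.]
2 364 [278. 161.] 10.8 0.146 [ 0.682 -0.076  0.122] [80. 82. 32.]
3 222 [119. 196.] 10.3 0.058 [0.586 0.352 0.034] [60. 61. 24.]
4 630 [248. 199.] 30.1 0.122 [ 0.583 -0.002  0.098] [94. 88. 34.]
5 326 [375. 207.] 10.1 0.057 [ 0.592 -0.347  0.033] [82. 83. 33.]
t 2.7 p [0.5931 0.3534 0.1307] w 1.0 f 0.0 tool y deg 84.4
[0.594, 0.352, 0.025, 84.3] -> [-0.02, -0.03, 2.11, 0.01, -0.0, 0.02]
```

```bash
python3 -m pendant '[[0,0,1,0,0,0,1],[0,0,2.1,0,0,0,1],[0,0,2.1,0,0,0,1],[0,0,2.1,0,0,0,-0.5],[0,0,2.1,0,0,0,-0.5],[0,0,2.1,0,0,0,-0.5],[0,0,2.1,0,0,0,-0.5],[0,0,2.1,0,0,0,-0.5],[0,0,1,0,0,0,-0.5],[0,0,0,0,0,0,-0.5]]' 50; python3 - <<'E'
from h import *
go([.475,.348,.13,84.3],[.475,.348,.037,84.3])
E
```

```text
clock: 3.95
position: [0.5946, 0.3523, 0.1344]
ee_rot: [0.049, 0.999, 0.001, 0.001]
ft_force: [1.1, 0.9, -1.2]
grip_width: 0.693
grasp_force: 54.9
t 4.0 p [0.5946 0.3523 0.1344] w 0.69 f 54.9 tool y deg 84.3
[0.475, 0.348, 0.13, 84.3] -> [2.37, -0.32, 0.08, 0.01, 0.02, 0.01]
[0.475, 0.348, 0.037, 84.3] -> [2.38, -0.33, 1.94, 0.01, 0.02, 0.01]
```

```bash
python3 -m pendant '[[1.2,-0.15,0,0,0,0,-0.5],[2.35,-0.3,0,0,0,0,-0.5],[2.35,-0.3,1,0,0,0,-0.5],[2.35,-0.3,1.85,0,0,0,-0.5],[2.35,-0.3,1.92,0,0,0,-0.5],[2.35,-0.3,1.92,0,0,0,-0.5],[2.35,-0.3,1.92,0,0,0,0.7],[2.35,-0.3,1.92,0,0,0,0.7],[2.35,-0.3,1,0,0,0,0.7],[2.35,-0.3,-1,0,0,0,1]]' 50; python3 - <<'E'
from h import *
go([.691,.047,.2,84.3],[.691,.047,.116,84.3])
E
```

```text
clock: 5.2
position: [0.4749, 0.3479, 0.1434]
ee_rot: [0.049, 0.999, -0.001, -0.001]
ft_force: [1.0, 1.0, -0.2]
grip_width: 1.0
grasp_force: 0.0
t 5.2 p [0.4749 0.3479 0.1434] w 1.0 f 0.0 tool y deg 84.3
[0.691, 0.047, 0.2, 84.3] -> [-4.89, -5.56, -1.13, -0.01, -0.01, 0.0]
[0.691, 0.047, 0.116, 84.3] -> [-4.89, -5.56, 0.55, -0.01, -0.01, 0.0]
```

```bash
python3 -m pendant '[[0,0,-0.8,0,0,0,1],[-1,-1.1,-0.8,0,0,0,1],[-2,-2.2,-0.8,0,0,0,1],[-3,-3.3,-0.8,0,0,0,1],[-4,-4.5,-0.8,0,0,0,1],[-4.89,-5.56,-0.8,0,0,0,1],[-4.89,-5.56,-0.8,0,0,0,1],[-4.89,-5.56,-0.8,0,0,0,1],[-4.89,-5.56,-0.8,0,0,0,1],[-4.89,-5.56,-0.8,0,0,0,1]]' 50; python3 - <<'E'
from h import *
go([.691,.047,.2,84.3],[.691,.047,.116,84.3])
im,d=snap('top'); P=cloud('top',d)
for b in blobs(im,P,20,50): print(*b[:-1])
E
```

```text
clock: 6.45
position: [0.6912, 0.0496, 0.1831]
ee_rot: [0.048, 0.999, 0.001, 0.0]
ft_force: [0.4, -0.0, 0.5]
grip_width: 1.004
grasp_force: 0.0
t 6.5 p [0.6912 0.0496 0.1831] w 1.0 f 0.0 tool y deg 84.5
[0.691, 0.047, 0.2, 84.3] -> [-0.0, -0.05, -0.34, 0.01, 0.0, 0.02]
[0.691, 0.047, 0.116, 84.3] -> [-0.0, -0.05, 1.34, 0.01, 0.0, 0.02]
1 360 [279. 161.] 10.9 0.146 [ 0.682 -0.076  0.122] [80. 81. 32.]
2 419 [257. 199.] 20.4 0.123 [ 0.584 -0.026  0.099] [63. 58. 22.]
3 328 [375. 207.] 10.4 0.056 [ 0.592 -0.347  0.032] [85. 87. 34.]
4 478 [116. 236.] 12.8 0.062 [0.476 0.348 0.038] [77. 76. 33.]
```

```bash
python3 -m pendant '[[0,-0.05,0.7,0,0,0,1],[0,-0.05,1.32,0,0,0,1],[0,-0.05,1.32,0,0,0,1],[0,-0.05,1.32,0,0,0,-0.5],[0,-0.05,1.32,0,0,0,-0.5],[0,-0.05,1.32,0,0,0,-0.5],[0,-0.05,1.32,0,0,0,-0.5],[0,-0.05,1.32,0,0,0,-0.5],[0,-0.05,0,0,0,0,-0.5],[0,-0.05,0,0,0,0,-0.5]]' 50; python3 - <<'E'
from h import *
go([.466,.26,.18,84.3],[.466,.26,.037,84.3])
E
```

```text
clock: 7.75
position: [0.6932, 0.0444, 0.1875]
ee_rot: [0.05, 0.999, 0.0, 0.003]
ft_force: [0.4, 0.1, -0.9]
grip_width: 0.686
grasp_force: 54.9
t 7.8 p [0.6932 0.0444 0.1875] w 0.69 f 54.9 tool y deg 84.3
[0.466, 0.26, 0.18, 84.3] -> [4.95, 3.84, 0.12, 0.01, 0.05, -0.0]
[0.466, 0.26, 0.037, 84.3] -> [4.97, 3.84, 2.98, 0.01, 0.05, -0.0]
```

```bash
python3 -m pendant '[[1,0.8,0,0,0,0,-0.5],[2,1.6,0,0,0,0,-0.5],[3,2.4,0,0,0,0,-0.5],[4,3.2,0,0,0,0,-0.5],[4.95,3.84,0.2,0,0,0,-0.5],[4.95,3.84,0.5,0,0,0,-0.5],[4.95,3.84,1,0,0,0,-0.5],[4.95,3.84,1.2,0,0,0,-0.5],[4.95,3.84,1.2,0,0,0,-0.5],[4.95,3.84,1.2,0,0,0,-0.5]]' 50; python3 - <<'E'
from h import *
go([.466,.26,.18,84.3],[.466,.26,.037,84.3])
E
```

```text
clock: 9.0
position: [0.4645, 0.2606, 0.1235]
ee_rot: [0.05, 0.999, 0.0, 0.0]
ft_force: [-0.1, -0.4, -1.8]
grip_width: 0.681
grasp_force: 54.8
t 9.0 p [0.4645 0.2606 0.1235] w 0.68 f 54.8 tool y deg 84.3
[0.466, 0.26, 0.18, 84.3] -> [-0.03, -0.01, -1.13, 0.0, 0.0, 0.0]
[0.466, 0.26, 0.037, 84.3] -> [-0.03, -0.01, 1.73, 0.0, 0.0, 0.0]
```

```bash
python3 -m pendant '[[0,0,0.9,0,0,0,-0.5],[0,0,1.65,0,0,0,-0.5],[0,0,1.72,0,0,0,-0.5],[0,0,1.72,0,0,0,0.7],[0,0,1.72,0,0,0,0.7],[0,0,0.8,0,0,0,0.7],[0,0,-0.3,0,0,0,0.7],[0,0,-1.3,0,0,0,1],[0,0,-1.5,0,0,0,1],[0,0,-1.5,0,0,0,1]]' 50
python3 -m pendant '[[-1,-1.2,0,0,0,0,1],[-2,-2.4,0,0,0,0,1],[-3,-3.6,0,0,0,0,1],[-4,-4.9,0,0,0,0,1],[-4.97,-6.2,0,0,0,0,1],[-4.97,-6.26,0,0,0,0,1],[-4.97,-6.26,0,0,0,0,1],[-4.97,-6.26,0,0,0,0,1],[-4.97,-6.26,0,0,0,0,1],[-4.97,-6.26,0,0,0,0,1]]' 50
python3 - <<'E'
from h import *
go([.682,-.076,.118,84.3])
im,d=snap('top'); P=cloud('top',d)
for b in blobs(im,P,20,50): print(*b[:-1])
E
```

```text
clock: 10.25
position: [0.4642, 0.2609, 0.1987]
ee_rot: [0.049, 0.999, 0.001, 0.001]
ft_force: [-0.4, -0.4, -0.8]
grip_width: 1.0
grasp_force: 0.0
clock: 11.5
position: [0.68, -0.0735, 0.1975]
ee_rot: [0.048, 0.999, 0.0, -0.0]
ft_force: [0.3, 0.7, 0.0]
grip_width: 0.999
grasp_force: 0.0
t 11.5 p [ 0.68   -0.0735  0.1975] w 1.0 f 0.0 tool y deg 84.5
[0.682, -0.076, 0.118, 84.3] -> [-0.05, -0.05, 1.59, 0.01, -0.0, 0.02]
1 139 [226. 200.] 8.7 0.124 [0.578 0.054 0.1  ] [95. 89. 36.]
2 328 [375. 207.] 10.4 0.057 [ 0.592 -0.347  0.033] [82. 84. 33.]
3 474 [116. 236.] 12.9 0.062 [0.476 0.348 0.038] [75. 74. 32.]
4 460 [148. 242.] 12.5 0.062 [0.463 0.259 0.038] [77. 76. 32.]
```

```bash
python3 -m pendant '[[-0.05,-0.05,0.8,0,0,0,1],[-0.05,-0.05,1.57,0,0,0,1],[-0.05,-0.05,1.57,0,0,0,1],[-0.05,-0.05,1.57,0,0,0,-0.5],[-0.05,-0.05,1.57,0,0,0,-0.5],[-0.05,-0.05,1.57,0,0,0,-0.5],[-0.05,-0.05,1.57,0,0,0,-0.5],[-0.05,-0.05,0.8,0,0,0,-0.5],[-0.05,-0.05,0,0,0,0,-0.5],[-0.05,-0.05,0,0,0,0,-0.5]]' 50
python3 -m pendant '[[0.7,0.9,0,0,0,0,-0.5],[1.4,1.8,0,0,0,0,-0.5],[2.1,2.7,0,0,0,0,-0.5],[2.8,3.6,0,0,0,0,-0.5],[3.5,4.5,0,0,0,0,-0.5],[4.2,5.4,0,0,0,0,-0.5],[4.9,6.3,0,0,0,0,-0.5],[5.7,7.2,0,0,0,0,-0.5],[6.39,8.03,0,0,0,0,-0.5],[6.39,8.03,0,0,0,0,-0.5]]' 50
python3 - <<'E'
from h import *
go([.404,.355,.037,84.3])
E
```

```text
clock: 12.8
position: [0.6838, -0.0789, 0.2013]
ee_rot: [0.05, 0.999, -0.0, 0.003]
ft_force: [-0.2, 0.3, -1.0]
grip_width: 0.685
grasp_force: 54.3
clock: 14.05
position: [0.4005, 0.3564, 0.1965]
ee_rot: [0.046, 0.999, -0.0, -0.001]
ft_force: [0.2, -0.5, -1.6]
grip_width: 0.696
grasp_force: 40.9
t 14.1 p [0.4005 0.3564 0.1965] w 0.7 f 40.9 tool y deg 84.8
[0.404, 0.355, 0.037, 84.3] -> [-0.08, -0.02, 3.19, -0.0, -0.02, 0.06]
```

```bash
python3 -m pendant '[[-0.05,-0.02,1,0,0,0,-0.5],[-0.05,-0.02,2,0,0,0,-0.5],[-0.05,-0.02,2.9,0,0,0,-0.5],[-0.05,-0.02,3.15,0,0,0,-0.5],[-0.05,-0.02,3.15,0,0,0,-0.5],[-0.05,-0.02,3.15,0,0,0,0.7],[-0.05,-0.02,3.15,0,0,0,0.7],[-0.05,-0.02,2,0,0,0,0.7],[-0.05,-0.02,0.8,0,0,0,0.7],[-0.05,-0.02,0,0,0,0,1]]' 50
python3 - <<'E'
from h import *
im,d=snap('top','t3.png'); P=cloud('top',d)
for b in blobs(im,P,20,50): print(*b[:-1])
snap('side','s3.png')
go([.584,-.003,.2,0],[.584,-.003,.2,180],[.584,-.003,.105,0])
print(manip.get_obs()['joint_pos'])
E
```

```text
clock: 15.3
position: [0.4073, 0.3523, 0.2015]
ee_rot: [0.049, 0.999, 0.002, 0.001]
ft_force: [0.3, 1.0, -0.1]
grip_width: 0.999
grasp_force: 0.0
1 635 [248. 199.] 29.7 0.126 [ 0.583 -0.001  0.102] [89. 83. 32.]
2 327 [375. 207.] 10.1 0.056 [ 0.592 -0.347  0.032] [77. 79. 31.]
3 478 [116. 236.] 12.7 0.062 [0.476 0.348 0.038] [69. 68. 29.]
4 462 [148. 242.] 12.6 0.062 [0.463 0.259 0.038] [72. 71. 30.]
5 231 [115. 260.] 11.3 0.061 [0.413 0.343 0.037] [65. 63. 33.]
t 15.4 p [0.4085 0.3536 0.2035] w 1.0 f 0.0 tool y deg 84.3
[0.584, -0.003, 0.2, 0] -> [-4.2, -6.75, 0.04, 0.07, -0.01, 10.54]
[0.584, -0.003, 0.2, 180] -> [-4.2, -6.75, 0.04, 0.01, 0.07, -11.96]
[0.584, -0.003, 0.105, 0] -> [-4.19, -6.76, 1.94, 0.07, -0.01, 10.54]
[-0.86329768  0.16585624  0.07263878  1.75612849 -0.01307297  1.21097908
  0.68474212]
```

View pics/s3.png

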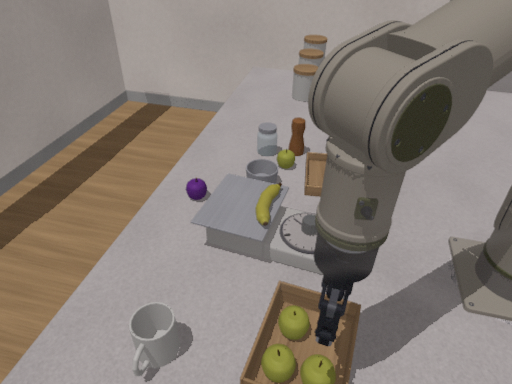

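Side view: three apples are in the crate, with only the banana left on the pan and one apple by the mill. Banana next.

```bash
python3 -m pendant '[[-0.5,-0.8,0,0,0,1.3,1],[-1,-1.6,0,0,0,2.6,1],[-1.5,-2.4,0,0,0,3.9,1],[-2,-3.2,0,0,0,5.2,1],[-2.5,-4,0,0,0,6.5,1],[-3,-4.8,0,0,0,7.8,1],[-3.5,-5.6,0,0,0,9.1,1],[-4.2,-6.75,0,0,0,10.4,1],[-4.2,-6.75,0,0,0,10.54,1],[-4.2,-6.75,0,0,0,10.54,1]]' 50
python3 - <<'E'
from h import *
print(manip.get_obs()['joint_pos'])
go([.583,-.003,.111,0])
E
```

```text
clock: 16.65
position: [0.5821, -0.0047, 0.1973]
ee_rot: [0.707, 0.707, -0.0, -0.0]
ft_force: [-1.0, 1.3, -0.5]
grip_width: 1.004
grasp_force: 0.0
[-0.47528154  0.28322489  0.4859101   1.666692   -0.13920925  1.22683595
  0.04185804]
t 16.6 p [ 0.5821 -0.0047  0.1973] w 1.0 f 0.0 tool y deg 0.0
[0.583, -0.003, 0.111, 0] -> [0.03, 0.02, 1.73, -0.01, -0.0, 0.0]
```

```bash
python3 -m pendant '[[0.03,0.02,0.9,0,0,0,1],[0.03,0.02,1.7,0,0,0,1],[0.03,0.02,1.72,0,0,0,-1],[0.03,0.02,1.72,0,0,0,-1],[0.03,0.02,1.72,0,0,0,-1],[0.03,0.02,1.72,0,0,0,-1],[0.03,0.02,1.72,0,0,0,-1],[0.03,0.02,1.72,0,0,0,-1],[0.03,0.02,0.8,0,0,0,-1],[0.03,0.02,0,0,0,0,-1]]' 40
python3 -m pendant '[[0,0,-0.1,0,0,0,-1],[-1,-0.5,-0.1,0,0,-0.4,-1],[-2,-1,-0.1,0,0,-0.81,-1],[-3,-1.5,-0.1,0,0,-0.81,-1],[-4,-2,-0.1,0,0,-0.81,-1],[-5,-2.5,-0.1,0,0,-0.81,-1],[-6.2,-2.92,0,0,0,-0.81,-1],[-6.2,-2.92,0,0,0,-0.81,-1],[-6.2,-2.92,0,0,0,-0.81,-1],[-6.2,-2.92,0,0,0,-0.81,-1]]' 40
python3 - <<'E'
from h import *
print(manip.get_obs()['joint_pos'])
go([.437,-.313,.026,6.5])
snap('side','s4.png')
E
```

```text
clock: 17.9
position: [0.5826, -0.0036, 0.1984]
ee_rot: [0.707, 0.707, -0.001, -0.001]
ft_force: [1.2, -0.0, -2.3]
grip_width: 0.36
grasp_force: 40.7
clock: 19.15
position: [0.438, -0.3118, 0.1972]
ee_rot: [0.665, 0.747, 0.0, -0.001]
ft_force: [0.1, 0.5, -1.4]
grip_width: 0.362
grasp_force: 40.8
[-0.08338593  0.194388    0.69796268  1.78914193 -0.13352179  1.20688252
  0.76885303]
t 19.1 p [ 0.438  -0.3118  0.1972] w 0.36 f 40.8 tool y deg 6.6
[0.437, -0.313, 0.026, 6.5] -> [-0.02, -0.02, 3.42, -0.0, -0.01, 0.02]
```

View pics/s4.png

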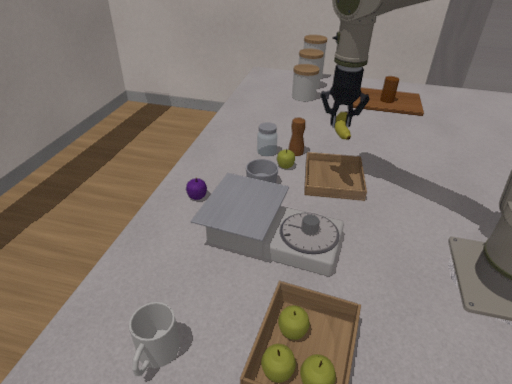

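Banana is held above the tray; pan is clear.

```bash
python3 -m pendant '[[0,0,1,0,0,0,-1],[0,0,2,0,0,0,-1],[0,0,3,0,0,0,-1],[0,0,3.4,0,0,0,-1],[0,0,3.4,0,0,0,-1],[0,0,3.4,0,0,0,0.2],[0,0,3.4,0,0,0,0.2],[0,0,2,0,0,0,0.2],[0,0,0.8,0,0,0,1],[0,0,0,0,0,0,1]]' 40
python3 - <<'E'
from h import *
im,d=snap('top'); P=cloud('top',d)
for b in blobs(im,P,20,50): print(*b[:-1])
for n,c,lo,hi in(('mill',(.565,-.435),.03,.14),('jar',(.647,-.397),.03,.12),('bowl',(.646,-.235),.045,.065)):
    q=P[(P[...,2]>lo)&(P[...,2]<hi)&(abs(P[...,0]-c[0])<.055)&(abs(P[...,1]-c[1])<.06)]; print(n,rect(q[:,:2]),len(q),[ (z,rect(q[abs(q[:,2]-z)<.01][:,:2])) for z in(.04,.09,.12) if (abs(q[:,2]-z)<.01).sum()>4])
go([.592,-.347,.15,0],[.592,-.347,.15,-45])
E
```

```text
clock: 20.45
position: [0.4378, -0.3138, 0.2013]
ee_rot: [0.666, 0.746, 0.001, 0.002]
ft_force: [0.7, -0.2, 0.9]
grip_width: 0.986
grasp_force: 0.0
1 331 [375. 207.] 10.5 0.057 [ 0.592 -0.347  0.033] [77. 78. 30.]
2 480 [116. 236.] 12.8 0.061 [0.476 0.348 0.037] [69. 68. 30.]
3 457 [148. 242.] 12.3 0.062 [0.463 0.259 0.038] [72. 71. 30.]
4 353 [111. 261.] 11.9 0.063 [0.41  0.354 0.039] [80. 78. 42.]
5 574 [356. 265.] 22.8 0.038 [ 0.433 -0.299  0.014] [84. 77. 29.]
mill (array([ 560., -422.]), array([35., 94.]), 47.3) 346 [(0.04, (array([ 556., -424.]), array([28., 90.]), 65.2)), (0.09, (array([ 570., -426.]), array([31.,  8.]), 10.0)), (0.12, (array([ 580., -440.]), array([26., 45.]), 30.8))]
jar (array([ 647., -394.]), array([112., 110.]), 89.1) 805 [(0.04, (array([ 645., -391.]), array([106., 100.]), 88.4)), (0.09, (array([ 672., -420.]), array([60., 58.]), 40.9))]
bowl (array([ 646., -235.]), array([97., 98.]), 47.2) 219 [(0.04, (array([ 645., -235.]), array([90., 95.]), 65.2))]
t 20.5 p [ 0.4395 -0.3153  0.2064] w 1.0 f 0.0 tool y deg 6.4
[0.592, -0.347, 0.15, 0] -> [-0.97, 2.95, 1.16, 0.06, 0.03, 0.8]
[0.592, -0.347, 0.15, -45] -> [-0.97, 2.95, 1.16, 0.07, -0.0, 6.43]
```

```bash
python3 -m pendant '[[-0.3,0.9,0,0,0,1.3,1],[-0.6,1.9,0,0,0,2.6,1],[-0.97,2.95,0,0,0,3.9,1],[-0.97,2.95,0,0,0,5.2,1],[-0.97,2.95,0.5,0,0,6.43,1],[-0.97,2.95,1,0,0,6.43,1],[-0.97,2.95,1,0,0,6.43,1],[-0.97,2.95,1,0,0,6.43,1],[-0.97,2.95,1,0,0,6.43,1],[-0.97,2.95,1,0,0,6.43,1]]' 50
python3 - <<'E'
from h import *
im,d=snap('top'); P=cloud('top',d)
for b in blobs(im,P,20,50)[:2]: print(*b[:-1])
go([.592,-.347,.025,-45])
E
```

```text
clock: 21.75
position: [0.5897, -0.345, 0.1486]
ee_rot: [0.924, 0.383, 0.0, 0.0]
ft_force: [0.4, 0.9, -0.0]
grip_width: 1.0
grasp_force: 0.0
1 481 [116. 236.] 12.9 0.062 [0.476 0.348 0.038] [72. 71. 31.]
2 463 [148. 242.] 12.6 0.062 [0.463 0.259 0.038] [74. 73. 31.]
t 21.8 p [ 0.5897 -0.3449  0.1484] w 1.0 f 0.0 tool y deg -44.9
[0.592, -0.347, 0.025, -45] -> [0.0, 0.06, 2.47, 0.0, -0.0, 0.01]
```

```bash
python3 -m pendant '[[0,0.06,1,0,0,0,1],[0,0.06,2,0,0,0,1],[0,0.06,2.45,0,0,0,1],[0,0.06,2.45,0,0,0,-0.5],[0,0.06,2.45,0,0,0,-0.5],[0,0.06,2.45,0,0,0,-0.5],[0,0.06,2.45,0,0,0,-0.5],[0,0.06,1.3,0,0,0,-0.5],[0,0.06,0,0,0,0,-0.5],[0,0.06,-1,0,0,0,-0.5]]' 50
python3 - <<'E'
from h import *
print(manip.get_obs()['joint_pos'])
go([.394,.265,.2,84.3],[.394,.265,.2,-45])
E
```

```text
clock: 23.05
position: [0.5917, -0.3471, 0.2009]
ee_rot: [0.924, 0.383, 0.001, 0.001]
ft_force: [0.6, -0.8, -1.2]
grip_width: 0.689
grasp_force: 55.1
[-0.07647648  0.60426474  0.82478085  1.37567658 -0.44250504  1.34854726
 -0.03029566]
t 23.1 p [ 0.5917 -0.3471  0.2009] w 0.69 f 55.1 tool y deg -45.0
[0.394, 0.265, 0.2, 84.3] -> [5.87, -11.45, 0.0, 0.01, 0.01, -16.16]
[0.394, 0.265, 0.2, -45] -> [5.87, -11.45, 0.0, 0.01, -0.0, 0.01]
```

```bash
python3 -m pendant '[[0.4,-0.9,0,0,0,-1.3,-0.5],[0.9,-1.8,0,0,0,-2.6,-0.5],[1.4,-2.8,0,0,0,-3.9,-0.5],[1.9,-3.8,0,0,0,-5.2,-0.5],[2.4,-4.8,0,0,0,-6.5,-0.5],[2.9,-5.8,0,0,0,-7.8,-0.5],[3.4,-6.8,0,0,0,-9.1,-0.5],[3.9,-7.8,0,0,0,-10.4,-0.5],[4.3,-8.6,0,0,0,-11.5,-0.5],[4.3,-8.6,0,0,0,-11.5,-0.5]]' 50
python3 - <<'E'
from h import *
go([.389,.264,.2,84.3],[.389,.264,.038,84.3])
E
```

```text
clock: 24.3
position: [0.4381, 0.112, 0.1982]
ee_rot: [0.363, 0.932, 0.001, -0.0]
ft_force: [-0.1, -0.4, -0.9]
grip_width: 0.685
grasp_force: 55.1
t 24.3 p [0.4381 0.112  0.1982] w 0.69 f 55.1 tool y deg 47.5
[0.389, 0.264, 0.2, 84.3] -> [2.78, 1.58, -0.03, 0.01, -0.0, -4.61]
[0.389, 0.264, 0.038, 84.3] -> [2.78, 1.57, 3.21, 0.01, -0.0, -4.61]
```

```bash
python3 -m pendant '[[0.8,0.5,0,0,0,-1.3,-0.5],[1.6,1,0,0,0,-2.6,-0.5],[2.4,1.4,0,0,0,-3.9,-0.5],[2.78,1.57,0,0,0,-4.61,-0.5],[2.78,1.57,0,0,0,-4.61,-0.5],[2.78,1.57,0,0,0,-4.61,-0.5],[2.78,1.57,1,0,0,-4.61,-0.5],[2.78,1.57,1.5,0,0,-4.61,-0.5],[2.78,1.57,1.5,0,0,-4.61,-0.5],[2.78,1.57,1.5,0,0,-4.61,-0.5]]' 50
python3 - <<'E'
from h import *
go([.389,.264,.038,84.3])
E
```

```text
clock: 25.55
position: [0.3918, 0.261, 0.1241]
ee_rot: [0.054, 0.999, 0.001, 0.001]
ft_force: [-0.1, 0.6, -1.0]
grip_width: 0.689
grasp_force: 55.1
t 25.6 p [0.3918 0.261  0.1241] w 0.69 f 55.1 tool y deg 83.8
[0.389, 0.264, 0.038, 84.3] -> [0.07, 0.05, 1.72, 0.01, 0.01, -0.06]
```

```bash
python3 -m pendant '[[0.07,0.05,0.8,0,0,-0.06,-0.5],[0.07,0.05,1.6,0,0,-0.06,-0.5],[0.07,0.05,1.7,0,0,-0.06,-0.5],[0.07,0.05,1.7,0,0,-0.06,-0.5],[0.07,0.05,1.7,0,0,-0.06,0.65],[0.07,0.05,1.7,0,0,-0.06,0.65],[0.07,0.05,0.6,0,0,-0.06,0.65],[0.07,0.05,-0.5,0,0,-0.06,0.65],[0.07,0.05,-1.5,0,0,-0.06,0.65],[0.07,0.05,-1.6,0,0,-0.06,0.65]]' 50
python3 - <<'E'
from h import *
im,d=snap('top','t5.png'); P=cloud('top',d)
for b in blobs(im,P,20,50): print(*b[:-1])
q=P[(P[...,2]>.045)&(P[...,2]<.06)&(abs(P[...,0]-.645)<.1)&(abs(P[...,1]+.234)<.1)]; print('bowl',rect(q[:,:2]),len(q),cv2.minEnclosingCircle((q[:,:2]*1000).astype(np.float32)))
for r in manip.tip_of('bowl','top'): print(r['p'],at_z('top',*r['pixel'],0))
q=P[(P[...,2]>.088)&(P[...,2]<.1)&(P[...,0]>.53)&(P[...,0]<.76)&(abs(P[...,1])<.13)]; print('pan',rect(q[:,:2]),np.median(q[:,2]))
a=cv2.imread('pics/t5.png'); cv2.imwrite('pics/t5b.png',cv2.resize(a[90:340,50:450],None,fx=2,fy=2,interpolation=cv2.INTER_CUBIC))
E
```

```text
clock: 26.8
position: [0.3892, 0.2653, 0.2072]
ee_rot: [0.049, 0.999, 0.003, 0.002]
ft_force: [-0.2, -1.0, 0.6]
grip_width: 0.828
grasp_force: 0.0
1 478 [116. 236.] 12.8 0.062 [0.476 0.348 0.038] [70. 69. 30.]
2 458 [148. 242.] 12.3 0.062 [0.463 0.259 0.038] [73. 72. 30.]
3 732 [362. 265.] 29.1 0.038 [ 0.433 -0.315  0.014] [86. 78. 30.]
4 156 [147. 266.] 10.4 0.061 [0.401 0.257 0.037] [64. 62. 32.]
bowl (array([ 647., -236.]), array([97., 99.]), 47.3) 219 ((647.0270385742188, -235.42401123046875), 50.16626739501953)
0.56 [ 0.65578098 -0.22954444  0.        ]
0.38 [0.47866534 0.35605333 0.        ]
pan (array([642.,  -5.]), array([220., 181.]), 84.5) 0.09453049338154051
```

View pics/t5b.png

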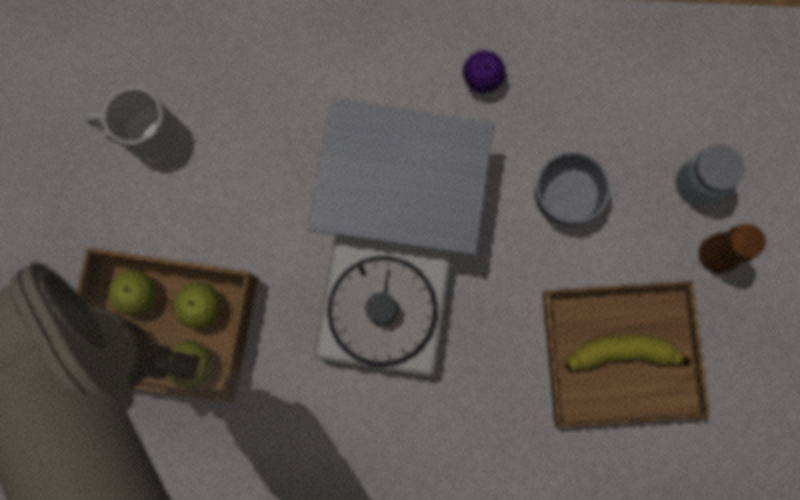

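Crop view: all four apples are in the crate, the banana is in the tray, the pan is empty, and the bowl is at crop (572,190), unmoved. Next I pinch the bowl's rim.

```bash
python3 - <<'E'
from h import *
go([.52,.0,.207,40],[.5995,-.2355,.15,0])
E
```

```text
t 26.9 p [0.3879 0.2643 0.2038] w 0.82 f 0.0 tool y deg 84.4
[0.52, 0.0, 0.207, 40] -> [-3.14, -5.0, -0.07, 0.02, 0.0, 5.55]
[0.5995, -0.2355, 0.15, 0] -> [-5.18, -9.54, 1.06, 0.02, -0.0, 10.55]
```

```bash
python3 -m pendant '[[-0.5,-0.9,0,0,0,1.2,0.2],[-1.1,-1.9,0,0,0,2.4,0],[-1.7,-2.9,0,0,0,3.6,0],[-2.3,-3.9,0,0,0,4.8,0],[-2.9,-4.9,0,0,0,6,0],[-3.5,-5.9,0,0,0,7.2,0],[-4.1,-7,0,0,0,8.4,0],[-4.7,-8.1,0,0,0,9.6,0],[-5.18,-9.2,0,0,0,10.55,0],[-5.18,-9.54,0,0,0,10.55,0]]' 60
python3 -m pendant '[[0,0,0.5,0,0,0,0],[0,0,0.5,0,0,0,0],[0,0,0.5,0,0,0,0],[0,0,0.5,0,0,0,0],[0,0,0.5,0,0,0,0],[0,0,0.5,0,0,0,0],[0,0,0.5,0,0,0,0],[0,0,0.5,0,0,0,0],[0,0,0.5,0,0,0,0],[0,0,0.5,0,0,0,0]]' 60
python3 - <<'E'
from h import *
im,d=snap('top'); P=cloud('top',d)
q=P[(P[...,2]>.045)&(P[...,2]<.06)&(abs(P[...,0]-.645)<.1)&(abs(P[...,1]+.234)<.1)]; print('bowl',rect(q[:,:2]),len(q),cv2.minEnclosingCircle((q[:,:2]*1000).astype(np.float32)))
go([.5995,-.2355,.05,0])
E
```

```text
clock: 28.15
position: [0.5978, -0.2401, 0.2004]
ee_rot: [0.709, 0.705, -0.002, -0.0]
ft_force: [0.1, 0.7, -0.3]
grip_width: 0.496
grasp_force: 0.0
clock: 29.4
position: [0.599, -0.2359, 0.1778]
ee_rot: [0.707, 0.707, 0.0, -0.0]
ft_force: [0.5, -0.2, 0.8]
grip_width: 0.5
grasp_force: 0.0
bowl (array([ 667., -202.]), array([21., 79.]), 57.1) 62 ((661.32177734375, -210.7724609375), 39.626564025878906)
t 29.4 p [ 0.599  -0.2359  0.1777] w 0.5 f 0.0 tool y deg 0.0
[0.5995, -0.2355, 0.05, 0] -> [0.01, 0.01, 2.55, -0.0, -0.0, 0.0]
```

```bash
python3 - <<'E'
from h import *
a,_=snap('side'); cv2.imwrite('pics/s6.png',cv2.resize(a[120:260,180:380,::-1],None,fx=3.5,fy=3.5,interpolation=cv2.INTER_CUBIC))
E
```

```text
(no output)
```

View pics/s6.png

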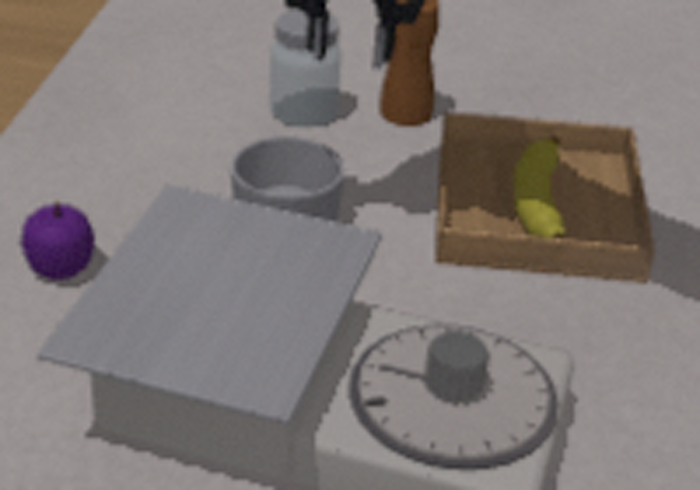

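Bowl (side crop 287,165) is where it was, with the gripper above its near rim.

```bash
python3 -m pendant '[[0.01,0.01,1,0,0,0,0],[0.01,0.01,1.8,0,0,0,0],[0.01,0.01,2.1,0,0,0,0],[0.01,0.01,2.4,0,0,0,0],[0.01,0.01,2.55,0,0,0,0],[0.01,0.01,2.55,0,0,0,-1],[0.01,0.01,2.55,0,0,0,-1],[0.01,0.01,2.55,0,0,0,-1],[0.01,0.01,2.55,0,0,0,-1],[0.01,0.01,2.55,0,0,0,-1]]' 80
python3 -m pendant '[[0,0,0,0,0,0,-1],[0,0,0,0,0,0,-1],[0,0,-0.5,0,0,0,-1],[0,0,-1,0,0,0,-1],[0,0,-2,0,0,0,-1],[0,0,-2.6,0,0,0,-1],[0,0,-2.6,0,0,0,-1],[0,0,-2.6,0,0,0,-1],[0,0,-2.6,0,0,0,-1],[0,0,-2.6,0,0,0,-1]]' 80
python3 - <<'E'
from h import *
a,_=snap('side'); cv2.imwrite('pics/s7.png',cv2.resize(a[80:260,180:380,::-1],None,fx=3,fy=3,interpolation=cv2.INTER_CUBIC))
go([.642-.0475,-.005,.18,0])
E
```

```text
clock: 30.75
position: [0.6004, -0.2357, 0.0523]
ee_rot: [0.707, 0.707, 0.001, 0.001]
ft_force: [-4.4, 1.7, 10.5]
grip_width: 0.025
grasp_force: 78.9
clock: 32.0
position: [0.5991, -0.2352, 0.1793]
ee_rot: [0.707, 0.707, -0.0, -0.001]
ft_force: [-0.1, 1.0, -1.7]
grip_width: 0.019
grasp_force: 79.1
t 32.0 p [ 0.5992 -0.2353  0.1795] w 0.02 f 79.1 tool y deg 0.0
[0.5945, -0.005, 0.18, 0] -> [4.61, -0.09, -0.01, -0.01, -0.0, 0.0]
```

View pics/s7.png

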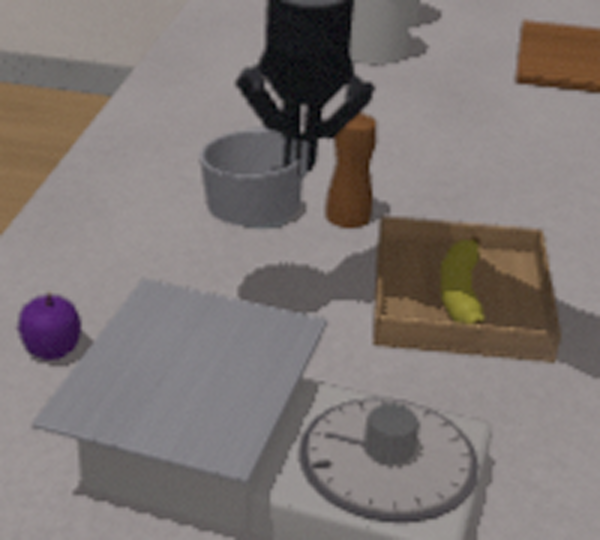

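```bash
python3 -m pendant '[[0.7,0,0,0,0,0,-1],[1.5,0,0,0,0,0,-1],[2.3,0,0,0,0,0,-1],[3.1,0,0,0,0,0,-1],[3.9,0,0,0,0,0,-1],[4.61,-0.09,0,0,0,0,-1],[4.61,-0.09,0,0,0,0,-1],[4.61,-0.09,0,0,0,0,-1],[4.61,-0.09,0.2,0,0,0,-1],[4.61,-0.09,0.2,0,0,0,-1]]' 80
python3 - <<'E'
from h import *
im,d=snap('top'); P=cloud('top',d)
go([.642-.0475,-.005,.146,0])
E
```

```text
clock: 33.3
position: [0.5943, -0.0058, 0.1691]
ee_rot: [0.708, 0.707, -0.001, -0.0]
ft_force: [-0.8, -0.1, -2.0]
grip_width: 0.022
grasp_force: 79.1
t 33.4 p [ 0.5946 -0.0056  0.1696] w 0.02 f 79.1 tool y deg -0.1
[0.5945, -0.005, 0.146, 0] -> [0.01, -0.0, 0.47, -0.01, 0.0, -0.01]
```

```bash
python3 -m pendant '[[0,0,0.2,0,0,0,-1],[0,0,0.4,0,0,0,-1],[0,0,0.48,0,0,0,-1],[0,0,0.48,0,0,0,-1],[0,0,0.48,0,0,0,-0.4],[0,0,0.48,0,0,0,-0.4],[0,0,0.3,0,0,0,-0.4],[0,0,-0.3,0,0,0,-0.4],[0,0,-0.8,0,0,0,-0.4],[0,0,-1,0,0,0,-0.4]]' 80
python3 -m pendant '[[0,-1,0,0,0,0,-0.4],[0,-2,0,0,0,0,0],[0,-3,0,0,0,0,0],[-2,-3.5,0,0,0,0,0.3],[-3,-3.5,0,0,0,0,0.3],[-4,-3.5,0,0,0,0,0.3],[-4,-3.5,0,0,0,0,0.3],[-4,-3.5,0,0,0,0,0.3],[-4,-3.5,0,0,0,0,0.3],[-4,-3.5,0,0,0,0,0.3]]' 80
cat >> h.py <<'E'
def dial(fn=None):
    im,d=snap('top'); P=cloud('top',d)
    q=P[(P[...,2]>.13)&(P[...,2]<.16)&(P[...,0]>.53)&(P[...,0]<.76)&(abs(P[...,1])<.12)]
    print('bowl rim',len(q),cv2.minEnclosingCircle((q[:,:2]*1000).astype(np.float32)) if len(q)>5 else '',np.median(q[:,2]) if len(q) else '')
    q=P[(P[...,2]>.084)&(P[...,2]<.1)&(abs(P[...,0]-.465)<.04)&(abs(P[...,1]-.012)<.04)]
    print('knob',cv2.minEnclosingCircle((q[:,:2]*1000).astype(np.float32)) if len(q)>5 else '')
    for n in('zero_mark','pointer_tip','knob_grip'):
        for r in manip.tip_of(n,'top'): print(n,round(r['p'],2),np.round(r['pixel'],1),at_z('top',*r['pixel'],.063 if n!='knob_grip' else .079).round(4))
    if fn: cv2.imwrite('pics/'+fn,cv2.resize(im[200:290,190:290,::-1],None,fx=6,fy=6,interpolation=cv2.INTER_CUBIC))
    return im,P
E
python3 - <<'E'
from h import *
dial('d1.png')
go([.467,.012,.15,0])
E
```

```text
clock: 34.6
position: [0.5956, -0.005, 0.2223]
ee_rot: [0.707, 0.707, 0.001, 0.001]
ft_force: [0.4, -0.8, -0.2]
grip_width: 0.299
grasp_force: 0.0
clock: 35.85
position: [0.4202, -0.2038, 0.2201]
ee_rot: [0.706, 0.708, 0.0, -0.0]
ft_force: [0.4, 0.3, -0.5]
grip_width: 0.653
grasp_force: 0.0
bowl rim 296 ((636.494384765625, -5.906569004058838), 50.03619384765625) 0.1453066844171933
knob ((467.40802001953125, 11.912055969238281), 20.6784610748291)
zero_mark 0.87 [233.4 226. ] [0.5157 0.0335 0.063 ]
zero_mark 0.2 [152.4 239.5] [0.4695 0.2427 0.063 ]
knob_grip 0.87 [238.5 244.3] [0.4672 0.0163 0.079 ]
t 36.0 p [ 0.4201 -0.2045  0.2203] w 0.65 f 0.0 tool y deg 0.1
[0.467, 0.012, 0.15, 0] -> [4.33, 0.94, 1.41, 0.0, -0.0, 0.01]
```

View pics/d1.png

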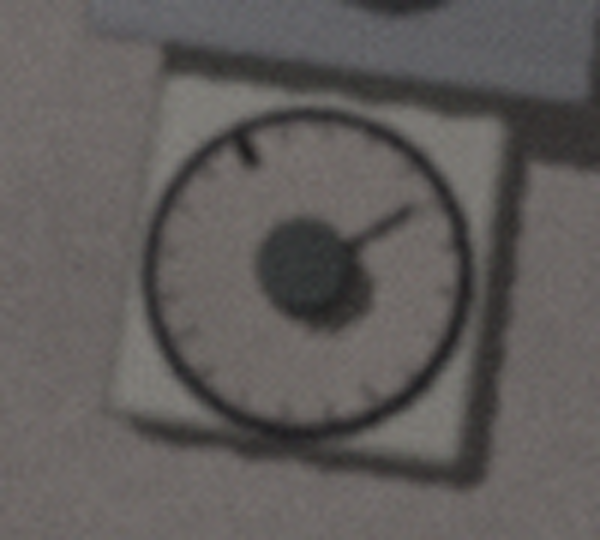

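```bash
cat >> h.py <<'E'
from scipy.ndimage import map_coordinates
from scipy.optimize import minimize
def proj(cam,X):
    c=manip.get_calibration(cam); p=R.from_quat(c['orientation']).inv().apply(np.asarray(X)-c['xyz'])
    return c['cx']+c['fx']*p[:,0]/-p[:,2], c['cy']-c['fy']*p[:,1]/-p[:,2]
def samp(cam,g,x,y,z):
    X=np.stack([x.ravel(),y.ravel(),np.full(x.size,z)],1); u,v=proj(cam,X); return map_coordinates(g,[v,u],order=1).reshape(x.shape)
def angles(n=4,cam='top',axis=None):
    g=np.mean([snap(cam)[0].astype(float).mean(2) for _ in range(n)],0)
    th=np.radians(np.arange(0,360,.5))
    if axis is None:
        f=lambda c: samp(cam,g,c[0]+c[2]*np.cos(th),c[1]+c[2]*np.sin(th),.063).mean()
        r=minimize(f,[.467,.012,.0655],method='Nelder-Mead',options=dict(initial_simplex=[[.467,.012,.0655],[.472,.012,.0655],[.467,.017,.0655],[.467,.012,.068]])); axis=r.x[:2]; print('axis',r.x.round(4))
    res=[]
    for lo,hi,z in((.047,.060,.063),(.026,.05,.066)):
        rr=np.arange(lo,hi,.001)[:,None]
        s=samp(cam,g,axis[0]+rr*np.cos(th),axis[1]+rr*np.sin(th),z).mean(0); s=np.median(s)-s; s=cv2.GaussianBlur(s[None],(9,1),0)[0]
        k=np.argsort(-s)[:1][0]; i=np.arange(k-16,k+17)%720; w=np.clip(s[i]-.4*s[k],0,None); a=np.degrees(th[k])+((w*np.arange(-16,17)).sum()/w.sum())*.5
        pk=[(j/2,round(s[j],1)) for j in range(720) if s[j]==s[np.arange(j-12,j+13)%720].max() and s[j]>.3*s[k]]
        res.append(a); print(cam,'ang',round(a,1),pk)
    return res
E
python3 - <<'E'
from h import *
angles(3); angles(2,'side')
im,d=snap('side'); P=cloud('side',d)
q=P[(P[...,2]>.138)&(P[...,2]<.158)&(P[...,0]>.56)&(P[...,0]<.71)&(abs(P[...,1])<.08)]
print(cv2.minEnclosingCircle((q[:,:2]*1000).astype(np.float32)),len(q))
q=P[(P[...,2]>.082)&(P[...,2]<.1)&(P[...,0]>.53)&(P[...,0]<.76)&(abs(P[...,1])<.13)]; print(rect(q[:,:2]))
E
```

```text
axis [0.4673 0.011  0.0685]
top ang 30.3 [(30.0, np.float64(35.9)), (303.5, np.float64(25.4))]
top ang 303.6 [(303.5, np.float64(39.1))]
axis [0.4676 0.0234 0.0693]
side ang 25.6 [(25.5, np.float64(60.8)), (122.5, np.float64(20.8)), (266.5, np.float64(45.2)), (282.5, np.float64(45.6)), (300.0, np.float64(45.4))]
side ang 300.3 [(246.5, np.float64(46.1)), (265.5, np.float64(45.2)), (301.5, np.float64(52.0))]
((639.248046875, -4.250827312469482), 51.09428787231445) 358
(array([643.,  -5.]), array([226., 181.]), 84.6)
```

Dial crop: zero mark at upper left (crop 245,150), pointer tip at right (crop 410,210), so the dial needs about 87° clockwise. The bowl is within ~5 mm of the pan's centre.

```bash
python3 -m pendant '[[0.8,0.2,0,0,0,-1.2,0.6],[1.6,0.4,0,0,0,-2.4,0.6],[2.4,0.6,0,0,0,-3.6,0.6],[3.2,0.8,0,0,0,-4.8,0.6],[4.3,0.93,0.4,0,0,-5.6,0.6],[4.3,0.93,0.8,0,0,-5.6,0.6],[4.3,0.93,1.4,0,0,-5.6,0.6],[4.3,0.93,1.4,0,0,-5.6,0.6],[4.3,0.93,1.4,0,0,-5.6,0.6],[4.3,0.93,1.4,0,0,-5.6,0.6]]' 40
python3 - <<'E'
from h import *
go([.4673,.0115,.085,45])
E
```

```text
clock: 37.6
position: [0.4671, 0.0102, 0.1514]
ee_rot: [0.384, 0.923, 0.001, 0.001]
ft_force: [0.7, 0.8, 0.4]
grip_width: 0.801
grasp_force: 0.0
t 37.6 p [0.4671 0.0102 0.1514] w 0.8 f 0.0 tool y deg 44.8
[0.4673, 0.0115, 0.085, 45] -> [0.02, 0.02, 1.33, 0.01, 0.0, -0.02]
```

```bash
python3 -m pendant '[[0.02,0.02,0.6,0,0,0,0.6],[0.02,0.02,1.1,0,0,0,0.6],[0.02,0.02,1.32,0,0,0,0.6],[0.02,0.02,1.32,0,0,0,0.6],[0.02,0.02,1.32,0,0,0,-1],[0.02,0.02,1.32,0,0,0,-1],[0.02,0.02,1.32,0,0,0,-1],[0.02,0.02,1.32,0,0,0,-1],[0.02,0.02,1.32,0,0,0,-1],[0.02,0.02,1.32,0,0,0,-1]]' 40
python3 - <<'E'
from h import *
o=manip.get_obs(); print(o['ft_force'],o['torque']); go([.4673,.0115,.085,45-86.7])
E
```

```text
clock: 38.85
position: [0.4686, 0.0129, 0.086]
ee_rot: [0.384, 0.923, 0.002, 0.002]
ft_force: [3.6, 4.0, 5.5]
grip_width: 0.45
grasp_force: 40.1
[3.58887036 4.00309063 5.5288544 ] [ 0.8932707  -0.56434802 -0.0047491 ]
t 38.9 p [0.4686 0.0129 0.086 ] w 0.45 f 40.1 tool y deg 44.9
[0.4673, 0.0115, 0.085, -41.7] -> [-0.0, -0.04, 0.02, 0.04, -0.02, 10.82]
```

```bash
python3 -m pendant '[[0,0,0,0,0,0.6,-1],[0,0,0,0,0,1.5,-1],[0,0,0,0,0,2.5,-1],[0,0,0,0,0,3.5,-1],[0,0,0,0,0,4.5,-1],[0,0,0,0,0,5.5,-1],[0,0,0,0,0,6.5,-1],[0,0,0,0,0,7.5,-1],[0,0,0,0,0,8.5,-1],[0,0,0,0,0,9.3,-1]]' 40
python3 -m pendant '[[0,0,0,0,0,0.6,-1],[0,0,0,0,0,1.2,-1],[0,0,0,0,0,1.5,-1],[0,0,0,0,0,1.52,-1],[0,0,0,0,0,1.52,-1],[0,0,0,0,0,1.52,-1],[0,0,0,0,0,1.52,-1],[0,0,0,0,0,1.52,-1],[0,0,0,0,0,1.52,-1],[0,0,0,0,0,1.52,-1]]' 40
python3 - <<'E'
from h import *
print(manip.get_obs()['ft_force'])
go([.4673,.0115,.085,45-86.7])
E
```

```text
clock: 40.1
position: [0.4691, 0.013, 0.086]
ee_rot: [0.865, 0.502, 0.003, 0.0]
ft_force: [4.9, 4.4, 5.2]
grip_width: 0.451
grasp_force: 40.0
clock: 41.35
position: [0.4691, 0.0129, 0.086]
ee_rot: [0.912, 0.409, 0.003, -0.0]
ft_force: [4.5, 5.1, 6.4]
grip_width: 0.455
grasp_force: 40.1
[4.49870694 5.08605569 6.37106154]
t 41.4 p [0.4691 0.0129 0.086 ] w 0.45 f 40.1 tool y deg -41.7
[0.4673, 0.0115, 0.085, -41.7] -> [-0.05, -0.01, 0.02, 0.02, -0.04, 0.0]
```

Turned 86.6°. Release, rise, back off and measure.

```bash
python3 -m pendant '[[0,0,0,0,0,0,0.3],[0,0,0,0,0,0,0.3],[0,0,-0.5,0,0,0,0.3],[0,0,-1.3,0,0,0,0.3],[-0.5,0,-2,0,0,0,0.3],[-1.5,0,-2,0,0,0,0.3],[-2.5,0,-2,0,0,0,0.3],[-3.5,0,-2,0,0,0,0.3],[-4.2,0,-2,0,0,0,0.3],[-4.2,0,-2,0,0,0,0.3]]' 40
python3 - <<'E'
from h import *
dial('d2.png'); angles(4)
go([.4673,.0115,.086,0])
E
```

```text
clock: 42.6
position: [0.3246, -0.1478, 0.184]
ee_rot: [0.914, 0.406, 0.0, -0.001]
ft_force: [0.0, 1.3, -0.3]
grip_width: 0.65
grasp_force: 0.0
bowl rim 292 ((636.7737426757812, -5.323380470275879), 49.989585876464844) 0.14502921116479073
knob ((467.4745178222656, 11.928871154785156), 20.903303146362305)
zero_mark 0.26 [146.  262.2] [0.4103 0.2534 0.063 ]
zero_mark 0.26 [115.2 237.4] [0.47   0.3405 0.063 ]
pointer_tip 0.2 [408.7 217.9] [ 0.5606 -0.4274  0.063 ]
knob_grip 0.81 [239.3 243.1] [0.4704 0.0144 0.079 ]
axis [0.4673 0.0111 0.0685]
top ang 304.2 [(304.0, np.float64(54.6))]
top ang 303.6 [(303.5, np.float64(40.7))]
t 43.0 p [ 0.3272 -0.1442  0.1842] w 0.65 f 0.0 tool y deg -41.6
[0.4673, 0.0115, 0.086, 0] -> [4.19, 0.03, 1.96, -0.0, 0.0, -5.2]
```

View pics/d2.png

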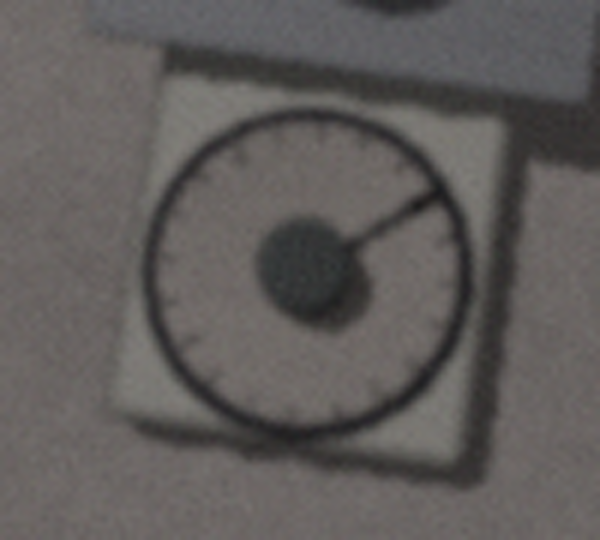

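```bash
python3 - <<'E'
from h import *
for cam,n in(('top',8),('side',6)):
    g=np.mean([snap(cam)[0].astype(float).mean(2) for _ in range(n)],0)
    ax=np.array([.4674,.0114]); a0=np.radians(303.7); e=np.array([np.cos(a0),np.sin(a0)]); nrm=np.array([-e[1],e[0]]); s=np.arange(-.012,.0121,.0005)
    for r in np.arange(.024,.064,.004):
        rr=r+np.arange(-.002,.002,.0005)[:,None]
        w=samp(cam,g,ax[0]+rr*e[0]+s*nrm[0],ax[1]+rr*e[1]+s*nrm[1],.064).mean(0); w=np.percentile(w,80)-w; w=np.clip(w-.3*w.max(),0,None)
        print(cam,round(r,3),'offset mm',round((w*s).sum()/w.sum()*1000,2),'width',round((w>.25*w.max()).sum()*.5,1))
E
```

```text
top 0.024 offset mm -1.23 width 9.0
top 0.028 offset mm -0.46 width 7.5
top 0.032 offset mm -0.13 width 7.0
top 0.036 offset mm -0.29 width 7.0
top 0.04 offset mm -0.21 width 7.0
top 0.044 offset mm -0.29 width 7.0
top 0.048 offset mm -0.1 width 7.5
top 0.052 offset mm 0.3 width 8.0
top 0.056 offset mm 0.1 width 8.0
top 0.06 offset mm -0.08 width 7.5
side 0.024 offset mm 6.08 width 5.5
side 0.028 offset mm 4.99 width 3.5
side 0.032 offset mm -2.57 width 18.5
side 0.036 offset mm -3.09 width 18.0
side 0.04 offset mm -3.14 width 18.5
side 0.044 offset mm -0.97 width 11.5
side 0.048 offset mm 3.9 width 7.5
side 0.052 offset mm 4.59 width 8.0
side 0.056 offset mm 4.05 width 8.5
side 0.06 offset mm 4.11 width 9.0
```

```bash
python3 - <<'E'
from h import *
im,d=snap('top'); P=cloud('top',d)
bs=blobs(im,P,20,50)
for b in bs: print(*b[1:-2])
n=sum(abs(b[5][0]-.435)<.08 and abs(b[5][1]-.307)<.1 and b[4]<.07 for b in bs); print(n)
if n==4: print(manip.hand_in())
E
```

```text
479 [116. 236.] 12.9 0.062 [0.476 0.348 0.038]
888 [147. 252.] 23.6 0.062 [0.438 0.259 0.038]
348 [110. 261.] 12.3 0.063 [0.409 0.354 0.039]
734 [362. 265.] 29.1 0.038 [ 0.433 -0.315  0.014]
3
```

Two of the apples in the crate show up as one merged blob (888 px), so all four are there.

```bash
python3 -c "
from workcell import manip
print(manip.hand_in())"
```

```text
the job is handed in; nothing more can be done
None
```

The job is handed in: all four apples are in the crate and the one banana is in the tray; the bowl stands upright about 5 mm off the pan's centre, and the zero mark measures within about half a millimetre of the pointer tip.

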